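# Clamp a control unit under a lever press head

## Robot

A 6-joint arm with a two-finger parallel gripper is mounted at the origin on the work surface. World frame = base frame: x ahead of the robot, y to its left, z up, the work surface at z = 0. Lengths are in m, angles in rad, forces in N, time in s.
With the tool pointing down it reaches from about 0.25 to 0.775 m from the base axis. Payload 4 kg.
Tool frame: the origin (TCP) lies at the very end of the fingers, on their centre line; the grasp point (between the pads) lies 19 mm behind it (robot.grip_point_offset is the distance from the TCP to the grasp point, in m); z points along the fingers, x is the direction in which the jaws open and shut, and the axes are right-handed (so a half turn about z gives the same grasp; the last joint's range is limited). The gripper opens to 94 mm and grips with 3 to 60 N. Pads are 16 mm wide; open, the fingers measure 119 mm over their backs; the gripper's body (75 mm by 177 mm) begins 78 mm behind the grasp point.
Start: joints at [-1.234, 0.087, 1.371, -0, 1.684, -0.103], TCP at [0.234, -0.498, 0.206] pointing down, gripper open.
Joint ranges: [-3.1, 3.1], [-0.76, 2.03], [0.27, 2.55], [-1.08, 4.22], [0.17, 2.65], [-2.57, 2.57]. Speed limits (rad/s): [2.79, 2.79, 3.14, 3.14, 3.14, 3.14].

## Interface

Orientations are given as [roll, pitch, yaw] about the fixed x, y, z axes, in that order (R = Rz(yaw) Ry(pitch) Rx(roll)).
In Python, from bench import robot gives the robot as it stands.
- The arm moves only by the shell command python3 -m inch 'ROWS'. ROWS is text: rows parted by semicolons, each of 5 numbers parted by spaces: the shift along the tool's x, y, z in cm, then the turn about the tool's z in rad, then the closure, from 0 (fully open) to 1 (shut). In form: tx ty tz spin claw; .... A call has 1 to 20 rows; each row is the pose to reach, as a shift and turn from the pose measured when the call began, along the tool's axes at that moment; what a row does not reach only later rows make up. A row lasts 1/12 s, in which the tool goes at most 41.7 mm and 7.16 degrees, less where a joint would pass 70% of its speed; a pose out of reach is approached as far as the arm can. A call with a gripper value outside its range is refused whole. The fingers move at their own pace and stop on an object; the grip force is fixed at half the most. Time passes only in rows, so rows that repeat a pose let the fingers close. It gives the time, the measured TCP pose, the force and the opening at its end, in the units of the state.
- robot.get_obs(): the state, without advancing time (a new reading comes with each control period).
- robot.snapshot(name): name is "side" or "top" or "wrist"; returns (picture, depth): 400x640x3 uint8, blue, green, red; 400x640 float32, m along the optical axis (not along the pixel's ray), 0 where there is no reading.
- robot.camera_info(name): a dict with "K" (3x3 intrinsics, pixels), "extrinsics" (4x4, takes a point from world to camera coordinates); the wrist camera has in their place "mount" (4x4, takes a point from camera to tool coordinates, whose origin is the TCP and whose axes are the tool frame's). Camera axes: x right, y down, z forward; pixel columns grow to the right and rows downward; lengths in m; the calibration is good to about 2 mm. A picture is of the moment at which its call begins: read the wrist's pose just before it. camera_info takes no time and is no camera call.
- robot.close_job(): hands the job in, once; it reports no verdict.
The state is a dict: "time": time; "joint_positions": joint angles; "qvel": joint speeds; "joint_torque": joint torques, N m; "tool_pos": TCP position; "ee_rot": TCP orientation; "wrist_force": force on the tool from outside, world axes, zero at the start; "wrist_torque": the same for the moment, N m; "width": finger opening in m.
Only numpy, scipy, OpenCV 4.12 (cv2) and the standard library are available. Lean on these libraries where they do the work, as an engineer would, in place of code of your own. Each camera call takes 0.05 s, during which the arm holds its last target.

## Task

Raise the red-knobbed lever on the blue clamp head all the way up, then slide the black control unit along its channel under the head until it is home against the orange end stop. Then lower the lever, feeling for the point where the rubber foot meets the unit, until the foot presses it with about 10 newtons (never 22 or more), and let go so that it stays clamped. Leave the other things on the bench where they are.

Things in the scene. Friction and masses are not known exactly. Their poses are not given: they have to be found in the camera images.
- bed: grey fixed base plate, 12 mm thick, 200 mm (its x, -70 to 130) by 300 mm (its y, -195 to 105). Origin: on the table below the foot's axis. Yaw varies. A channel runs along its y at x = 0: aluminium rails at x = -36 and 36, 12 mm wide, from y = -190 to 60, rising to 22 mm above the table; 60 mm clear between them. The unit is pushed along +y.
- head: blue fixed C-shaped clamp head on the bed, same yaw. Origin on the plate's top (12 mm above the table), on the foot's axis. Post at its x = 70 to 120, 60 mm wide, 190 mm high; arm 44 mm wide along y, from the post to x = -30, at heights 135 to 185 above the origin. A steel bar goes down through the arm and carries the foot.
- foot_axis (a point): fixed point on the arm's underside, on the axis of the vertical bar and its black rubber foot (18 mm across). The foot's height on the bar differs by up to 14 mm from run to run and is not reported: it meets the unit's top with the lever somewhere from 0.65 down to 0.30 rad. It is sprung: 1 N at first contact, then 2 N per mm of bar travel (80 N per rad of lever), 13 mm long.
- lever_pivot (a point): axis of the lever on the front (-x) side of the head, 44 mm in front of the foot's axis, 165 mm above the head's origin. The axis is the head's y.
- lever_knob (a point): centre of the lever's red knob, a rubbery drum 24 mm across and 26 mm long, its axis along the head's y, 100 mm from the lever's axis, on a 10 mm steel rod reaching from the lever's axis towards -x of the head. Free all round except for the rod; its flat ends can be pinched along the head's y, its top pressed. Moves in a vertical circle about the axis.
- lever (a joint): lever angle, rad: 0 = lowest (knob 0.45 rad below level), 0.95 = fully up (0.50 above level; hard stop). Grows as the knob rises; the foot goes with it, 40 mm per rad. Stays where left: hinge friction about 0.75 N m (6 to 9 N at the knob), and when lowering also the foot's force x 40 mm (10 N at the foot = 4 N more at the knob). Holds foot forces up to 17 N. From 0.85 up the foot clears the unit.
- part: the black plastic control unit, loose, 56 mm (x) by 130 mm (y) by 32 mm high, 0.15 to 0.3 kg; a grey connector and a round boss on its rear top rise up to 9 mm more, a steel strip on its front top is where the foot lands. Lies in the channel, its y along the bed's y. Origin: centre of its underside.
- part_nose (a point): centre of the unit's leading (+y) end face, 16 mm above its underside
- part_tail (a point): centre of the unit's trailing (-y) end face, 16 mm above its underside: the flat face to push on
- stop_face (a point): centre of the face of the orange end stop in the channel, beyond the foot; the stop is fixed, 50 mm wide, 26 mm high, set at a place along the channel that varies. Same axes as the bed: the face looks to -y. The unit is home when its leading end touches this face. 13 mm above the plate's top.
- screwdriver: screwdriver on the table, not to be disturbed
- spare_unit: grey spare unit, 50 x 110 x 36 mm, not to be disturbed
- connector: white connector, 22 x 42 x 16 mm, on the table in front of the bed, not to be disturbed
- screw_cup: steel screw dish on the plate beside the channel, 70 mm across, 30 mm high, not to be disturbed
- tape: yellow tape roll, 90 mm across, 20 mm high, not to be disturbed
- cleaner: blue bottle, 52 mm across, 130 mm high, not to be disturbed
- wrench: wrench on the table, not to be disturbed

How it is judged:
On the way, in this order (a step that is already met when the one before it is completed fails the run):
1. the lever is raised all the way up (to within 0.1 rad of its upper stop) (value of joint lever above 0.85 rad), for 0.2 s.
2. with the lever up, the unit is home: its leading end within 3 mm of the stop's face (y of part_nose in the frame of stop_face above -0.003 m and x of part_nose in the frame of stop_face between -0.006 and 0.006 m and z of part_nose in the frame of stop_face below 0.006 m and value of joint lever above 0.8 rad), for 0.2 s.
At the end, for the whole second after the job is handed in: The unit lies flat in the channel at rest, its leading end within 3 mm of the orange stop, and the foot, left by itself, presses it with 5 to 16 N (contact force between head and part between 5 and 16 N and y of part_nose in the frame of stop_face above -0.003 m and x of part_nose in the frame of stop_face between -0.006 and 0.006 m and z of part_nose in the frame of stop_face below 0.006 m and angle between part's own z axis and vertical below 0.05 rad and linear speed of part below 0.02 m/s); the robot touches nothing.
It fails at once if the foot or head bears on the unit with 22 N or more (contact force between head and part above 22 N).
It fails at once if another thing on the bench is moved by more than 30 mm (distance of any of screwdriver, spare_unit, connector, screw_cup, tape, cleaner, wrench from where it was at the start of the episode above 0.03 m).
It also fails if it takes over 72 s, if anything falls off the work surface, if the arm or the gripper's body presses on something with over 40 N, if the wrist force passes 120 N, or if a joint passes its speed limit or range.

## Working session

There is one attempt and no reset: what is moved stays moved. The work goes in short steps, Python scripts to look and compute and a shell command to move; the robot and the scene stay as the last step left them, time stands still between calls to the robot, and variables do not carry over. Pictures are saved under pics/ and viewed, and the job is handed in when it is done.

```bash
ls; mkdir -p pics; python3 - <<'E'
from bench import robot
import cv2,numpy as np
o=robot.get_obs();print({k:np.round(v,3) for k,v in o.items()})
for n in ["side","top","wrist"]:
    im,d=robot.snapshot(n);cv2.imwrite(f"pics/{n}0.png",im);np.save(f"pics/{n}0.npy",d)
    i=robot.camera_info(n);print(n,{k:np.round(v,4).tolist() for k,v in i.items() if not isinstance(v,str)})
E
```

```text
pics
{'time': np.float64(0.0), 'joint_positions': array([-1.234,  0.088,  1.372, -0.   ,  1.684, -0.103]), 'qvel': array([-0.001, -0.   , -0.001,  0.   , -0.   , -0.001]), 'joint_torque': array([ 1.0000e-03, -3.4018e+01, -3.0242e+01,  7.2000e-02,  3.3000e-02,
       -0.0000e+00]), 'tool_pos': array([ 0.234, -0.497,  0.204]), 'ee_rot': array([-3.141e+00,  2.000e-03, -1.131e+00]), 'wrist_force': array([ 0.568, -0.385, -0.433]), 'wrist_torque': array([ 0.005,  0.066, -0.015]), 'width': np.float64(0.094)}
side {'K': [[380.6299, 0.0, 322.0871], [0.0, 380.6299, 200.1984], [0.0, 0.0, 1.0]], 'extrinsics': [[-0.9799, -0.1996, -0.0074, 0.5353], [-0.0972, 0.5088, -0.8554, 0.1587], [0.1745, -0.8374, -0.518, 1.0085], [0.0, 0.0, 0.0, 1.0]]}
top {'K': [[439.903, 0.0, 315.7435], [0.0, 439.903, 197.7738], [0.0, 0.0, 1.0]], 'extrinsics': [[-0.001, -0.9998, 0.0185, -0.0139], [-0.9825, -0.0025, -0.1861, 0.5792], [0.1861, -0.0184, -0.9824, 1.5639], [0.0, 0.0, 0.0, 1.0]]}
wrist {'K': [[311.6453, 0.0, 319.0883], [0.0, 311.6453, 196.781], [0.0, 0.0, 1.0]], 'mount': [[1.0, -0.0005, 0.0003, -0.0004], [0.0004, 0.9698, 0.244, -0.0707], [-0.0004, -0.244, 0.9698, -0.1786], [0.0, 0.0, 0.0, 1.0]]}
```

View pics/side0.png

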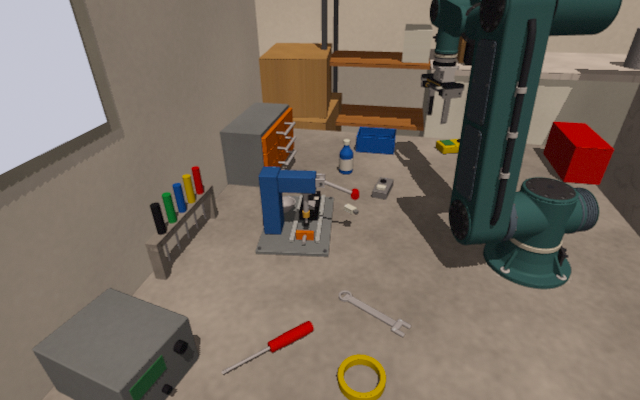

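View pics/top0.png

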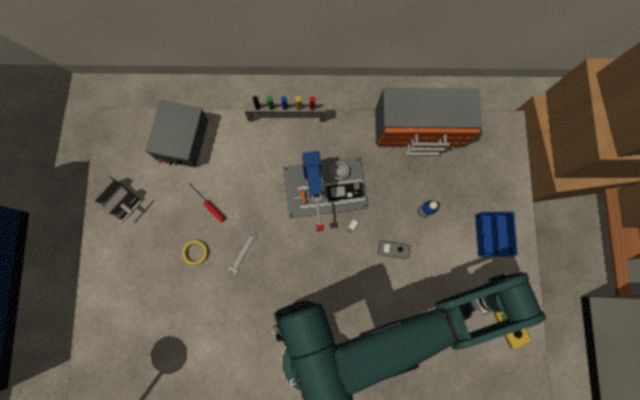

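View pics/wrist0.png

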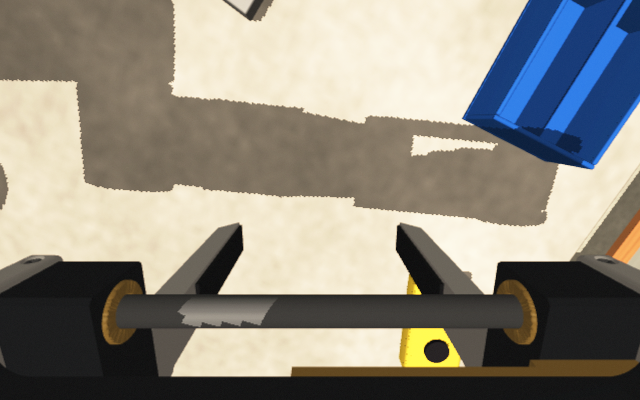

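```bash
python3 - <<'E'
import cv2
a=cv2.imread("pics/side0.png")[140:265,230:390];cv2.imwrite("pics/s0c.png",cv2.resize(a,None,fx=5,fy=4.8,interpolation=2)[:600,:800])
a=cv2.imread("pics/top0.png")[140:250,270:420];cv2.imwrite("pics/t0c.png",cv2.resize(a,None,fx=5,fy=5,interpolation=2))
E
```

```text
(no output)
```

View pics/s0c.png

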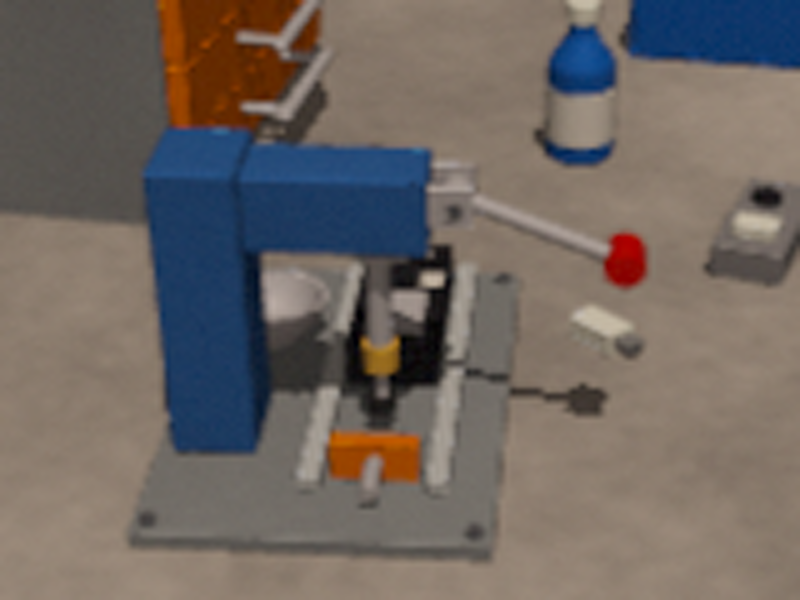

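View pics/t0c.png

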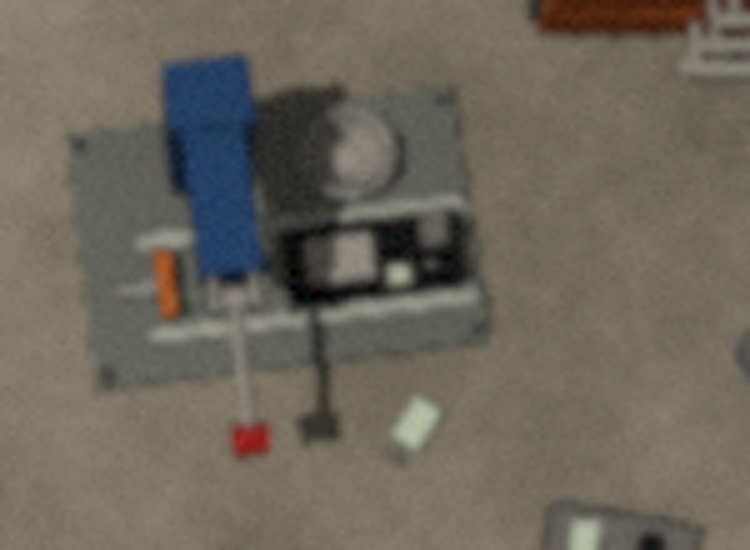

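```bash
cat >h.py <<'E'
from bench import robot
import cv2,numpy as np
def ray(n,u,v,obs=None):
    i=robot.camera_info(n);K=np.array(i["K"])
    d=np.linalg.inv(K)@[u,v,1.]
    if n=="wrist":
        from scipy.spatial.transform import Rotation as R
        T=np.eye(4);T[:3,:3]=R.from_euler('xyz',obs["ee_rot"]).as_matrix();T[:3,3]=obs["tool_pos"]
        C=T@np.array(i["mount"])
    else: C=np.linalg.inv(np.array(i["extrinsics"]))
    return C[:3,3],C[:3,:3]@d
def plane(n,u,v,z,obs=None):
    o,d=ray(n,u,v,obs);return o+d*(z-o[2])/d[2]
def tri(r1,r2):
    A=[];b=[]
    for o,d in (r1,r2):
        d=d/np.linalg.norm(d);P=np.eye(3)-np.outer(d,d);A.append(P);b.append(P@o)
    x=np.linalg.lstsq(np.vstack(A),np.hstack(b),rcond=None)[0]
    return x,[np.linalg.norm(A[k]@x-b[k]) for k in (0,1)]
def mask(im,lo,hi):
    h=cv2.cvtColor(im,cv2.COLOR_BGR2HSV);return cv2.inRange(h,np.array(lo),np.array(hi))
def cen(m,box):
    x0,y0,x1,y1=box;mm=np.zeros_like(m);mm[y0:y1,x0:x1]=m[y0:y1,x0:x1]
    ys,xs=np.nonzero(mm);return xs.mean(),ys.mean(),len(xs),xs.min(),xs.max(),ys.min(),ys.max()
E
python3 - <<'E'
from h import *
t=cv2.imread("pics/top0.png");s=cv2.imread("pics/side0.png");dt=np.load("pics/top0.npy")
c=np.array([plane("top",270+x/5,140+y/5,.012) for x,y in[(70,138),(455,88),(490,342),(102,390)]]);print(np.round(c,4))
# order: TL (+x,+y), TR(+x,-y), BR(-x,-y), BL(-x,+y)
loc=np.array([[130,105],[130,-195],[-70,-195],[-70,105]])/1000
m=c[:,:2].mean(0);lm=loc.mean(0);H=(loc-lm).T@(c[:,:2]-m);a=np.arctan2(H[0,1]-H[1,0],H[0,0]+H[1,1])
R=np.array([[np.cos(a),-np.sin(a)],[np.sin(a),np.cos(a)]]);o=m-R@lm;print("yaw",a,"org",o,"res",np.round((loc@R.T+o-c[:,:2])*1000,1))
red=lambda im:mask(im,(0,150,90),(6,255,255))|mask(im,(174,150,90),(180,255,255))
kt=cen(red(t),(310,215,330,240));ks=cen(red(s),(345,180,365,205));print(kt,ks)
k,r=tri(ray("top",*kt[:2]),ray("side",*ks[:2]));print("knob",k,r,"bed",R.T@(k[:2]-o))
og=lambda im:mask(im,(7,150,80),(18,255,255))
ot=cen(og(t),(295,185,312,208));os_=cen(og(s),(285,220,322,245));print(ot,os_)
k,r=tri(ray("top",*ot[:2]),ray("side",*os_[:2]));print("stop",k,r,R.T@(k[:2]-o))
for p in [(150,252),(172,250),(157,318),(180,315)]:
    q=plane("top",270+p[0]/5,140+p[1]/5,.038);print(p,R.T@(q[:2]-o))
for p in [(285,232),(468,210),(295,302),(462,285)]:
    q=plane("top",270+p[0]/5,140+p[1]/5,.044);print("part",p,R.T@(q[:2]-o))
E
```

```text
[[ 0.7043  0.107   0.012 ]
 [ 0.7451 -0.1887  0.012 ]
 [ 0.5469 -0.2112  0.012 ]
 [ 0.51    0.0806  0.012 ]]
yaw 0.1292113321109893 org [ 0.5910285  -0.01231348] res [[ 2.1  1.6]
 [-0.  -0.2]
 [-0.2 -3.5]
 [-1.9  2.1]]
(np.float64(319.6333333333333), np.float64(227.66666666666666), 30, np.int64(317), np.int64(322), np.int64(225), np.int64(230)) (np.float64(354.6621621621622), np.float64(193.8783783783784), 74, np.int64(351), np.int64(358), np.int64(189), np.int64(199))
knob [ 0.45918118 -0.02514801  0.13840445] [np.float64(0.0005669133912782165), np.float64(0.0005669133912783288)] bed [-0.13240197  0.00426126]
(np.float64(303.0), np.float64(196.5), 40, np.int64(301), np.int64(305), np.int64(191), np.int64(202)) (np.float64(304.3841059602649), np.float64(234.36423841059602), 151, np.int64(296), np.int64(313), np.int64(230), np.int64(239))
stop [0.58962505 0.03378131 0.02629198] [np.float64(0.00038377708673428883), np.float64(0.0003837770867351008)] [0.00454767 0.04589137]
(150, 252) [0.0262863  0.05426374]
(172, 250) [0.02573083 0.03781311]
(157, 318) [-0.02392672  0.05527451]
(180, 315) [-0.02384411  0.03808661]
part (285, 232) [ 0.02746818 -0.04723095]
part (468, 210) [ 0.02690656 -0.18524098]
part (295, 302) [-0.02597952 -0.04744759]
part (462, 285) [-0.02895856 -0.17225566]
```

```bash
cat >>h.py <<'E'
def go(p,yaw=None,obs=None):
    from scipy.spatial.transform import Rotation as R
    o=obs or robot.get_obs();M=R.from_euler('xyz',o["ee_rot"])
    t=M.inv().apply(np.array(p)-o["tool_pos"])*100
    s=0 if yaw is None else (o["ee_rot"][2]-yaw+np.pi)%(2*np.pi)-np.pi
    print("t",np.round(o["time"],2),"at",np.round(o["tool_pos"],4),np.round(o["ee_rot"],3),"f",np.round(o["wrist_force"],2),"w",round(float(o["width"]),4),"q",np.round(o["joint_positions"],2));print("MOVE cm",np.round(t,2),"spin",round(s,3))
E
python3 - <<'E'
from h import *
go([0.455,-0.025,0.29],-1.44)
print(plane("top",430,208,.06),plane("top",353,226,.016),plane("side",346,168,.03))
E
```

```text
t 0.15 at [ 0.234  -0.4973  0.2046] [-3.141e+00  2.000e-03 -1.131e+00] f [ 0.28 -0.5   0.52] w 0.0942 q [-1.23  0.09  1.37 -0.    1.68 -0.1 ]
MOVE cm [-33.34 -40.1   -8.48] spin 0.309
[ 0.54099454 -0.43247329  0.06      ] [ 0.4796862  -0.15300674  0.016     ] [ 0.53564196 -0.39467798  0.03      ]
```

```bash
python3 -m inch '0 0 -8.5 0.1 0; -33.3 -40.1 -8.5 0.31 0; -33.3 -40.1 -8.5 0.31 0; -33.3 -40.1 -8.5 0.31 0; -33.3 -40.1 -8.5 0.31 0; -33.3 -40.1 -8.5 0.31 0; -33.3 -40.1 -8.5 0.31 0; -33.3 -40.1 -8.5 0.31 0; -33.3 -40.1 -8.5 0.31 0; -33.3 -40.1 -8.5 0.31 0; -33.3 -40.1 -8.5 0.31 0; -33.3 -40.1 -8.5 0.31 0; -33.3 -40.1 -8.5 0.31 0; -33.3 -40.1 -8.5 0.31 0; -33.3 -40.1 -8.5 0.31 0; -33.3 -40.1 -8.5 0.31 0; -33.3 -40.1 -8.5 0.31 0; -33.3 -40.1 -8.5 0.31 0'
python3 - <<'E'
from h import *
o=robot.get_obs();im,d=robot.snapshot("wrist");cv2.imwrite("pics/w1.png",im);np.save("pics/w1.npy",d)
go([0.455,-0.025,0.29],-1.44)
np.save("pics/o1.npy",o,allow_pickle=True)
E
```

```text
time: 1.65
tool_pos: [0.4547, -0.0264, 0.2899]
ee_rot: [3.141, 0.001, -1.443]
wrist_force: [-0.8, -0.6, 0.9]
width: 0.094
t 1.7 at [ 0.4547 -0.0266  0.29  ] [ 3.141e+00  1.000e-03 -1.443e+00] f [-0.59  0.09 -0.06] w 0.0942 q [-0.18 -0.12  1.41  0.    1.85  1.26]
MOVE cm [-0.15 -0.05  0.  ] spin -0.003
```

View pics/w1.png

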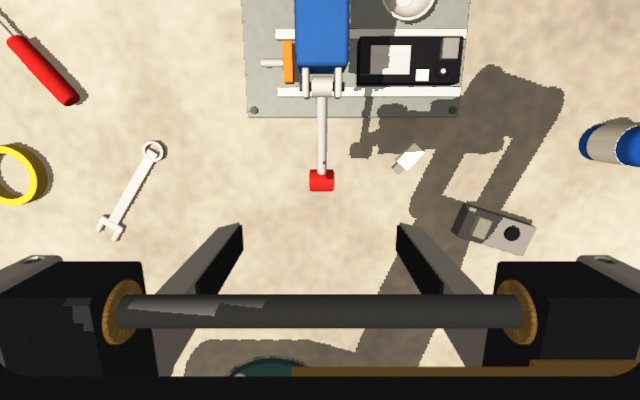

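```bash
python3 - <<'E'
from h import *
o=np.load("pics/o1.npy",allow_pickle=True).item();im=cv2.imread("pics/w1.png")
cv2.imwrite("pics/w1c.png",cv2.resize(im[0:200,230:490],None,fx=3,fy=3,interpolation=2))
red=mask(im,(0,150,90),(6,255,255))|mask(im,(174,150,90),(180,255,255))
k=cen(red,(300,160,345,200));print(k)
t=(319.633,227.667);s=(354.66,193.88)
for a,b in [("top",t),("side",s)]:
    print(tri(ray("wrist",*k[:2],o),ray(a,*b)))
m=cv2.moments(red[160:200,300:345],True);print("ang",.5*np.arctan2(2*m['mu11'],m['mu20']-m['mu02']))
E
```

```text
(np.float64(321.4144736842105), np.float64(180.80263157894737), 456, np.int64(310), np.int64(333), np.int64(170), np.int64(190))
(array([ 0.45916731, -0.02660622,  0.13394757]), [np.float64(0.0013171033640091865), np.float64(0.0013171033640092162)])
(array([ 0.45990208, -0.02779759,  0.13694814]), [np.float64(0.00013547880629513067), np.float64(0.0001354788062956253)])
ang -0.005100801187226526
```

View pics/w1c.png

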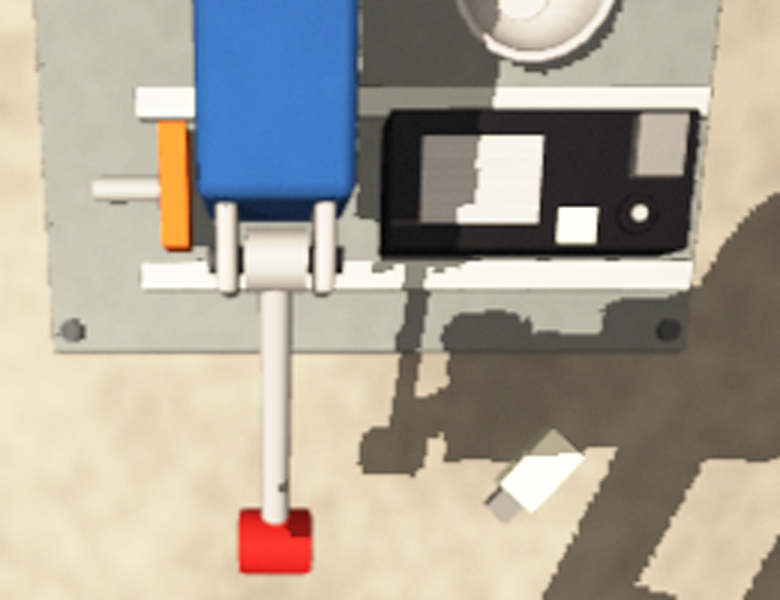

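```bash
python3 - <<'E'
from h import *
o=np.load("pics/o1.npy",allow_pickle=True).item()
f=lambda x,y,z:plane("wrist",230+x/3,y/3,z,o)
a=f(55,351,.012);b=f(684,350.5,.012);print(a,b,np.linalg.norm(a-b))
d=(a-b)[:2];yaw=np.arctan2(-d[0],d[1]);print("yaw",yaw)
R=np.array([[np.cos(yaw),-np.sin(yaw)],[np.sin(yaw),np.cos(yaw)]])
og=(a[:2]+b[:2])/2-R@[-.070,-.045];print("org",og)
B=lambda p:np.round(R.T@(p[:2]-og),4)
print("stop",B(f(190,185,.038)),B(f(189,125,.038)),B(f(191,248,.038)))
print("nose",B(f(384,180,.044)),B(f(383,255,.044)),"tail top",B(f(698,115,.044)),B(f(690,250,.044)))
print("rails",B(f(690,262,.022)),B(f(690,288,.022)),B(f(690,112,.022)),B(f(690,88,.022)))
for k in ([.4592,-.0266,.134],[.4599,-.0278,.137]):print("knob",B(np.array(k)))
print("rod",B(f(275,430,.155)))
E
```

```text
[0.51346292 0.08293094 0.012     ] [ 0.55152871 -0.21204224  0.012     ] 0.29741919294734
yaw 0.12833900016546346
org [ 0.59616071 -0.01096665]
stop [-0.0013  0.0363] [0.0222 0.0362] [-0.0268  0.0364]
nose [-0.0004 -0.046 ] [-0.0303 -0.0464] tail top [ 0.0245 -0.1755] [-0.0284 -0.178 ]
rails [-0.0313 -0.1879] [-0.0425 -0.1891] [ 0.0307 -0.1811] [ 0.0402 -0.1801]
knob [-0.1378  0.002 ]
knob [-0.1373  0.0007]
rod [-0.0959  0.0006]
```

```bash
python3 - <<'E'
from h import *
go([0.4595,-0.027,0.118],0.1283-np.pi/2)
E
```

```text
t 1.7 at [ 0.4547 -0.0266  0.29  ] [ 3.141e+00  1.000e-03 -1.443e+00] f [-0.59  0.09 -0.06] w 0.0942 q [-0.18 -0.12  1.41  0.    1.85  1.26]
MOVE cm [ 0.13 -0.48 17.2 ] spin -0.001
```

```bash
python3 -m inch '0.1 -0.5 4 0 0.3; 0.1 -0.5 8 0 0.3; 0.1 -0.5 12 0 0.4; 0.1 -0.5 15 0 0.4; 0.1 -0.5 17.2 0 0.4; 0.1 -0.5 17.2 0 0.4; 0.1 -0.5 17.2 0 0.5'
python3 - <<'E'
from h import *
o=robot.get_obs();im,d=robot.snapshot("wrist");cv2.imwrite("pics/w2.png",im);go([0.4595,-0.027,0.118],0.1283-np.pi/2)
E
```

```text
time: 2.28
tool_pos: [0.4586, -0.0275, 0.1173]
ee_rot: [3.138, 0.002, -1.445]
wrist_force: [-0.1, -0.5, 0.6]
width: 0.0532
t 2.33 at [ 0.46   -0.0276  0.1192] [-3.141e+00  1.000e-03 -1.445e+00] f [ 0.   -0.78 -0.41] w 0.0492 q [-0.18 -0.08  1.71  0.    1.51  1.26]
MOVE cm [-0.06  0.05  0.12] spin -0.002
```

View pics/w2.png

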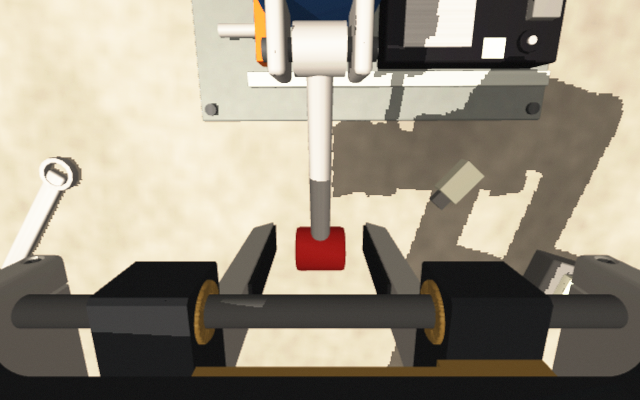

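```bash
python3 - <<'E'
from h import *
i=robot.camera_info("wrist");M=np.linalg.inv(np.array(i["mount"]));K=np.array(i["K"])
for p in ([0,0,-.019,1],[.013,0,-.019,1],[0,.012,-.019,1]):
    c=K@(M@p)[:3];print(c[:2]/c[2])
E
```

```text
[319.79746379 250.26029349]
[343.35713821 250.24580871]
[319.79412151 270.10432371]
```

```bash
python3 -m inch '0 0 0 0 1; 0 0 0 0 1; 0 0 0 0 1; 0 0 0 0 1; 0 0 0 0 1; 0 0 0 0 1'
python3 - <<'E'
from h import *
o=robot.get_obs();p=o["tool_pos"];go(p)
g=p+[0,0,.019];yaw=.1283
piv=np.array([.5955,-.011]) 
a0=np.arcsin((g[2]-.177)/.1);print("ang below level",a0)
for a in np.linspace(a0,.5,9):
    print(round(a+.45,3),"dy(cm, tool y=+toward robot)",round(10*(np.cos(a)-np.cos(a0)),2),"dz",round(-10*(np.sin(a)-np.sin(a0)),2))
E
```

```text
time: 2.83
tool_pos: [0.461, -0.0277, 0.1208]
ee_rot: [-3.138, -0.0, -1.445]
wrist_force: [0.3, 0.1, 5.2]
width: 0.0258
t 2.83 at [ 0.461  -0.0277  0.1208] [-3.138 -0.    -1.445] f [0.27 0.13 5.22] w 0.0258 q [-0.18 -0.08  1.71  0.    1.51  1.26]
MOVE cm [0. 0. 0.] spin 0
ang below level -0.3814338170990806
0.069 dy(cm, tool y=+toward robot) 0.0 dz -0.0
0.179 dy(cm, tool y=+toward robot) 0.35 dz -1.04
0.289 dy(cm, tool y=+toward robot) 0.59 dz -2.12
0.399 dy(cm, tool y=+toward robot) 0.71 dz -3.21
0.509 dy(cm, tool y=+toward robot) 0.7 dz -4.31
0.619 dy(cm, tool y=+toward robot) 0.58 dz -5.41
0.73 dy(cm, tool y=+toward robot) 0.33 dz -6.48
0.84 dy(cm, tool y=+toward robot) -0.03 dz -7.52
0.95 dy(cm, tool y=+toward robot) -0.51 dz -8.52
```

```bash
python3 -m inch '0 0.2 -0.5 0 1; 0 0.35 -1.0 0 1; 0 0.5 -1.6 0 1; 0 0.6 -2.1 0 1; 0 0.65 -2.7 0 1; 0 0.7 -3.2 0 1; 0 0.7 -3.8 0 1; 0 0.7 -4.3 0 1; 0 0.65 -4.9 0 1; 0 0.6 -5.4 0 1; 0 0.45 -6.0 0 1; 0 0.3 -6.5 0 1; 0 0.15 -7.0 0 1; 0 0 -7.5 0 1; 0 -0.25 -8.0 0 1; 0 -0.4 -8.4 0 1; 0 -0.4 -8.4 0 1; 0 -0.4 -8.4 0 1; 0 -0.4 -8.4 0 1'
python3 - <<'E'
from h import *
o=robot.get_obs();go(o["tool_pos"]);im,d=robot.snapshot("wrist");cv2.imwrite("pics/w3.png",im)
im,d=robot.snapshot("side");cv2.imwrite("pics/s3.png",cv2.resize(im[120:270,220:420],None,fx=4,fy=4))
E
```

```text
time: 4.42
tool_pos: [0.4645, -0.0272, 0.2062]
ee_rot: [-3.138, -0.0, -1.445]
wrist_force: [-4.0, -2.5, -7.9]
width: 0.0256
t 4.42 at [ 0.4645 -0.0272  0.2062] [-3.138 -0.    -1.445] f [-4.03 -2.45 -7.91] w 0.0256 q [-0.18 -0.11  1.56  0.    1.68  1.26]
MOVE cm [0. 0. 0.] spin 0
```

View pics/s3.png

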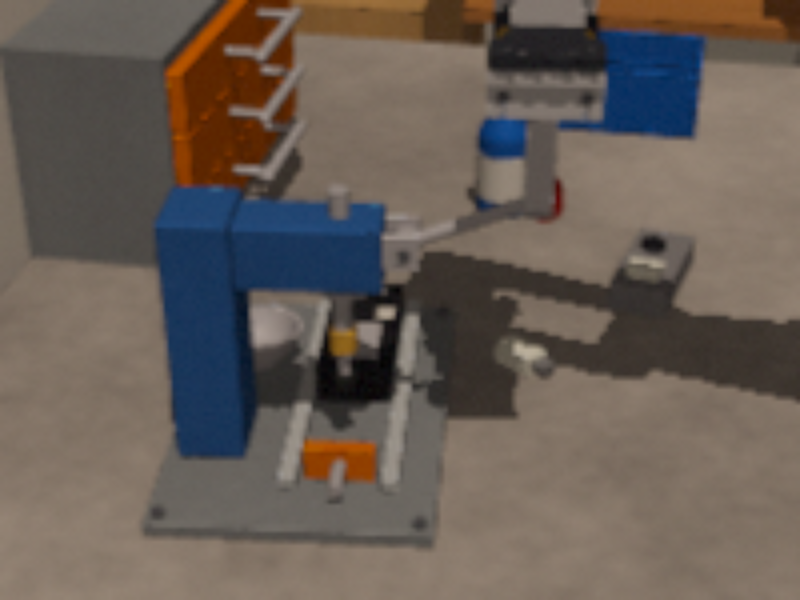

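View pics/w3.png

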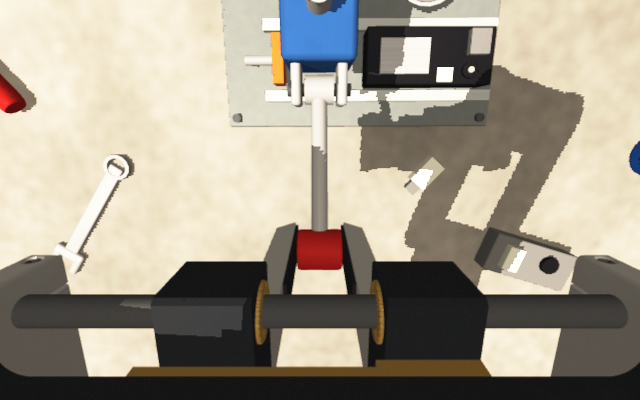

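```bash
python3 -m inch '0 0 -0.2 0 1; 0 -0.1 -0.4 0 1; 0 -0.1 -0.4 0 1; 0 -0.1 -0.4 0 1'
```

```text
time: 4.85
tool_pos: [0.4666, -0.027, 0.211]
ee_rot: [-3.135, -0.0, -1.444]
wrist_force: [1.5, -1.7, -11.1]
width: 0.0255
```

```bash
python3 -m inch '0 0 -0.2 0 1; 0 0 -0.3 0 1; 0 0 -0.3 0 1; 0 0 -0.3 0 1'
```

```text
time: 5.18
tool_pos: [0.4679, -0.0268, 0.214]
ee_rot: [-3.132, -0.0, -1.444]
wrist_force: [5.0, -1.3, -14.3]
width: 0.0255
```

```bash
python3 -m inch '0 0 0 0 0.4; 0 0 0 0 0.4; 0 0 0 0 0.4; 0 0 0 0 0.4; 0 0 -2 0 0.4; 0 0 -5 0 0.4; 0 0 -9 0 0.4'
python3 - <<'E'
from h import *
o=robot.get_obs();go([.621,-.209,.28],.1283)
im,d=robot.snapshot("wrist");cv2.imwrite("pics/w4.png",im);np.save("pics/o4.npy",o,allow_pickle=True)
E
```

```text
time: 5.77
tool_pos: [0.4658, -0.0264, 0.3035]
ee_rot: [-3.136, 0.001, -1.444]
wrist_force: [0.1, 0.4, 0.9]
width: 0.0564
t 5.77 at [ 0.4658 -0.0264  0.3035] [-3.136e+00  1.000e-03 -1.444e+00] f [0.1  0.38 0.92] w 0.0564 q [-0.18 -0.1   1.37  0.    1.87  1.26]
MOVE cm [ 20.08 -13.07   2.4 ] spin -1.572
```

View pics/w4.png

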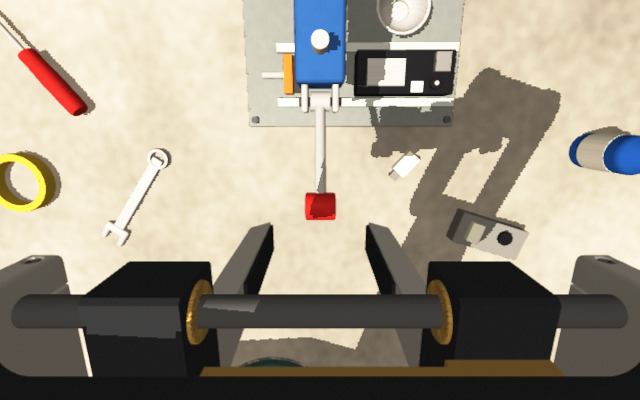

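```bash
python3 -m inch '5 -3 0 -0.12 1; 9 -6 0 -0.24 1; 13 -9 0 -0.36 1; 17 -11 0 -0.48 1; 20.1 -13.1 0 -0.6 1; 20.1 -13.1 0 -0.72 1; 20.1 -13.1 0 -0.84 1; 20.1 -13.1 0 -0.96 1; 20.1 -13.1 0 -1.08 1; 20.1 -13.1 0 -1.2 1; 20.1 -13.1 0 -1.32 1; 20.1 -13.1 0 -1.44 1; 20.1 -13.1 0 -1.57 1; 20.1 -13.1 0 -1.57 1; 20.1 -13.1 0 -1.57 1; 20.1 -13.1 0 -1.57 1'
python3 - <<'E'
from h import *
t=cv2.imread("pics/w4.png");o4=np.load("pics/o4.npy",allow_pickle=True).item()
red=lambda im:mask(im,(0,150,60),(6,255,255))|mask(im,(174,150,60),(180,255,255))
s,_=robot.snapshot("side")
k4=cen(red(t),(300,185,340,225));ks=cen(red(s),(335,160,375,205));print(k4,ks)
print("knob",tri(ray("wrist",*k4[:2],o4),ray("side",*ks[:2])))
o=robot.get_obs();go([.621,-.209,.022],.1283)
im,d=robot.snapshot("wrist");cv2.imwrite("pics/w5.png",im);np.save("pics/o5.npy",o,allow_pickle=True)
E
```

```text
time: 7.15
tool_pos: [0.6245, -0.2098, 0.3193]
ee_rot: [3.137, -0.025, 0.124]
wrist_force: [-0.5, 0.6, -0.7]
width: 0.0
(np.float64(319.6709183673469), np.float64(206.17091836734693), 784, np.int64(305), np.int64(334), np.int64(193), np.int64(219)) (np.float64(354.6341463414634), np.float64(166.5487804878049), 82, np.int64(351), np.int64(359), np.int64(161), np.int64(172))
knob (array([ 0.46295319, -0.02716549,  0.21994645]), [np.float64(0.0001584721656101037), np.float64(0.00015847216561052477)])
t 7.2 at [ 0.6245 -0.2098  0.3192] [ 3.137 -0.025  0.124] f [-1.12  0.39  0.05] w 0.0007 q [-0.41  0.33  0.86  0.01  1.93 -0.54]
MOVE cm [-1.07 -0.26 29.7 ] spin -0.004
```

View pics/w5.png

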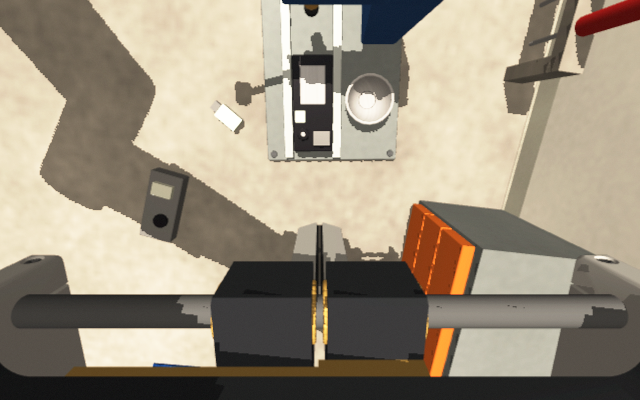

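```bash
python3 - <<'E'
from h import *
red=lambda im:mask(im,(0,150,60),(6,255,255))|mask(im,(174,150,60),(180,255,255))
s,_=robot.snapshot("side");t,_=robot.snapshot("top")
kt=cen(red(t),(308,210,332,240));ks=cen(red(s),(335,150,375,205));print(kt,ks)
print("knob",tri(ray("top",*kt[:2]),ray("side",*ks[:2])))
t=cv2.imread("pics/w4.png");o4=np.load("pics/o4.npy",allow_pickle=True).item()
k4=cen(red(t),(300,185,340,225));print(tri(ray("wrist",*k4[:2],o4),ray("top",*kt[:2])))
cv2.imwrite("pics/s6.png",cv2.resize(s[120:270,220:420],None,fx=4,fy=4))
E
```

```text
(np.float64(320.5121951219512), np.float64(223.65853658536585), 41, np.int64(317), np.int64(324), np.int64(221), np.int64(226)) (np.float64(354.6341463414634), np.float64(166.5487804878049), 82, np.int64(351), np.int64(359), np.int64(161), np.int64(172))
knob (array([ 0.46242628, -0.02578341,  0.22051199]), [np.float64(0.0005287776481931323), np.float64(0.0005287776481927509)])
(array([ 0.46223792, -0.02657873,  0.21794351]), [np.float64(0.0006962491111093393), np.float64(0.0006962491111093565)])
```

View pics/s6.png

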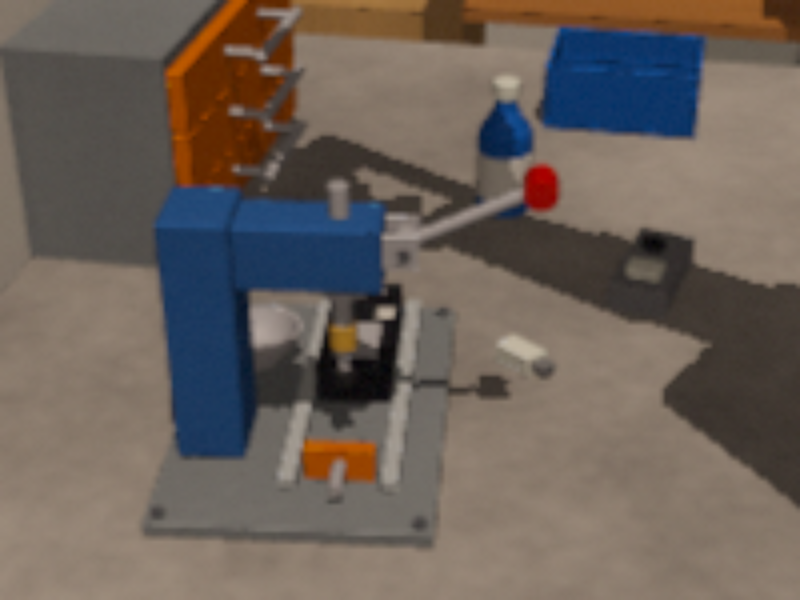

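```bash
python3 - <<'E'
from h import *
go([.4628,-.0268,.30],.1283-np.pi/2)
E
```

```text
t 7.35 at [ 0.6244 -0.2098  0.3187] [ 3.137 -0.024  0.125] f [ 0.2  -0.89 -1.01] w 0.0004 q [-0.41  0.33  0.86  0.01  1.93 -0.54]
MOVE cm [-13.79 -20.18   1.45] spin 1.568
```

```bash
python3 -m inch '-3 -4 0 0.12 0.4; -6 -8 0 0.24 0.4; -9 -12 0 0.36 0.4; -12 -16 0 0.48 0.4; -13.8 -20.2 0 0.6 0.4; -13.8 -20.2 0.5 0.72 0.4; -13.8 -20.2 1 0.84 0.4; -13.8 -20.2 1.5 0.96 0.4; -13.8 -20.2 1.5 1.08 0.4; -13.8 -20.2 1.5 1.2 0.4; -13.8 -20.2 1.5 1.32 0.4; -13.8 -20.2 1.5 1.44 0.4; -13.8 -20.2 1.5 1.57 0.4; -13.8 -20.2 1.5 1.57 0.4; -13.8 -20.2 1.5 1.57 0.4; -13.8 -20.2 1.5 1.57 0.4'
python3 - <<'E'
from h import *
o=robot.get_obs();im,_=robot.snapshot("wrist");cv2.imwrite("pics/w7.png",im)
red=lambda im:mask(im,(0,150,60),(6,255,255))|mask(im,(174,150,60),(180,255,255))
k=cen(red(im),(280,150,360,260));print(k);print(tri(ray("wrist",*k[:2],o),ray("side",354.634,166.549)))
for n,b in (("w2",(285,220,355,280)),("w3",(290,220,350,280))):print(cen(red(cv2.imread(f"pics/{n}.png")),b))
go([.4628,-.0268,.201],.1283-np.pi/2)
E
```

```text
time: 8.68
tool_pos: [0.4627, -0.0266, 0.2996]
ee_rot: [-3.117, -0.005, -1.443]
wrist_force: [0.8, 0.4, -1.1]
width: 0.0565
(np.float64(319.484237074401), np.float64(205.2105926860025), 793, np.int64(305), np.int64(334), np.int64(192), np.int64(218))
(array([ 0.46294366, -0.02696191,  0.22003714]), [np.float64(0.00014438530147340052), np.float64(0.00014438530147440568)])
(np.float64(319.9373638344227), np.float64(250.07788671023965), 1836, np.int64(296), np.int64(344), np.int64(227), np.int64(269))
(np.float64(319.2561659192825), np.float64(249.66816143497758), 1784, np.int64(296), np.int64(342), np.int64(230), np.int64(269))
t 8.73 at [ 0.4627 -0.0266  0.2996] [-3.117 -0.005 -1.443] f [-0.74 -0.26 -0.11] w 0.0566 q [-0.18 -0.12  1.39  0.    1.85  1.26]
MOVE cm [-0.03  0.23  9.86] spin -0.001
```

```bash
python3 -m inch '0 0.2 4 0 0.4; 0 0.2 7.5 0 0.4; 0 0.2 9.9 0 0.4; 0 0.2 9.9 0 0.4; 0 0.2 9.9 0 0.4; 0 0.2 9.9 0 1; 0 0.2 9.9 0 1; 0 0.2 9.9 0 1; 0 0.2 9.9 0 1; 0 0.2 9.9 0 1; 0 0.2 9.9 0 1'
python3 -m inch '0 0 -0.2 0 1; 0 -0.1 -0.3 0 1; 0 -0.1 -0.3 0 1'
python3 -m inch '0 0 -0.2 0 1; 0 -0.1 -0.3 0 1; 0 -0.1 -0.3 0 1'
python3 -m inch '0 0 -0.2 0 1; 0 -0.1 -0.3 0 1; 0 -0.1 -0.3 0 1'
```

```text
time: 9.65
tool_pos: [0.4637, -0.0275, 0.2017]
ee_rot: [-3.115, -0.006, -1.443]
wrist_force: [-0.4, -1.1, 3.2]
width: 0.0257
time: 9.9
tool_pos: [0.4639, -0.0274, 0.2023]
ee_rot: [-3.12, -0.005, -1.443]
wrist_force: [3.8, -2.0, -10.4]
width: 0.0258
time: 10.15
tool_pos: [0.4642, -0.0273, 0.2032]
ee_rot: [-3.123, -0.004, -1.443]
wrist_force: [6.0, -2.8, -13.7]
width: 0.026
time: 10.4
tool_pos: [0.4645, -0.0273, 0.2039]
ee_rot: [-3.127, -0.004, -1.443]
wrist_force: [5.3, -1.9, -17.0]
width: 0.0258
```

```bash
python3 -m inch '0 0 0 0 0.4; 0 0 0 0 0.4; 0 0 0 0 0.4; 0 0 0 0 0.4; 0 0 -2 0 0.4; 0 0 -5 0 0.4; 0 0 -9 0 0.4; 0 0 -9 0 0.4'
python3 - <<'E'
from h import *
s,_=robot.snapshot("side");red=lambda im:mask(im,(0,150,60),(6,255,255))|mask(im,(174,150,60),(180,255,255))
print(cen(red(s),(335,150,375,205)))
go([.621,-.209,.29],.1283)
E
```

```text
time: 11.07
tool_pos: [0.4657, -0.0275, 0.3037]
ee_rot: [-3.112, -0.008, -1.443]
wrist_force: [0.4, -0.0, 0.7]
width: 0.0566
(np.float64(354.46753246753246), np.float64(165.93506493506493), 77, np.int64(351), np.int64(358), np.int64(161), np.int64(171))
t 11.12 at [ 0.4651 -0.0274  0.3005] [-3.115 -0.007 -1.443] f [ 0.84 -0.3   0.42] w 0.0564 q [-0.18 -0.12  1.39  0.    1.85  1.26]
MOVE cm [ 19.99 -13.12   1.54] spin -1.572
```

```bash
python3 -m inch '5 -3 0 -0.12 1; 9 -6 0 -0.24 1; 13 -9 0 -0.36 1; 17 -11 0 -0.48 1; 20 -13.1 0 -0.6 1; 20 -13.1 0.5 -0.72 1; 20 -13.1 1 -0.84 1; 20 -13.1 1.5 -0.96 1; 20 -13.1 1.5 -1.08 1; 20 -13.1 1.5 -1.2 1; 20 -13.1 1.5 -1.32 1; 20 -13.1 1.5 -1.44 1; 20 -13.1 1.5 -1.57 1; 20 -13.1 1.5 -1.57 1; 20 -13.1 1.5 -1.57 1; 20 -13.1 1.5 -1.57 1'
python3 - <<'E'
from h import *
o=robot.get_obs();im,_=robot.snapshot("wrist");cv2.imwrite("pics/w8.png",im);cv2.imwrite("pics/w8c.png",cv2.resize(im[0:180,240:440],None,fx=3.3,fy=3.3));np.save("pics/o8.npy",o,allow_pickle=True)
go([.6215,-.213,.10],.1283);go([.6215,-.213,.022],.1283)
E
```

```text
time: 12.45
tool_pos: [0.6207, -0.209, 0.2902]
ee_rot: [3.135, -0.026, 0.124]
wrist_force: [-0.6, -0.4, 0.3]
width: 0.0005
t 12.5 at [ 0.6207 -0.209   0.2902] [ 3.135 -0.026  0.125] f [ 1.13 -0.07 -0.38] w 0.0003 q [-0.42  0.31  0.94  0.01  1.86 -0.54]
MOVE cm [-0.47  0.27 19.02] spin -0.004
t 12.5 at [ 0.6207 -0.209   0.2902] [ 3.135 -0.026  0.125] f [ 1.13 -0.07 -0.38] w 0.0003 q [-0.42  0.31  0.94  0.01  1.86 -0.54]
MOVE cm [-0.67  0.22 26.82] spin -0.004
```

View pics/w8c.png

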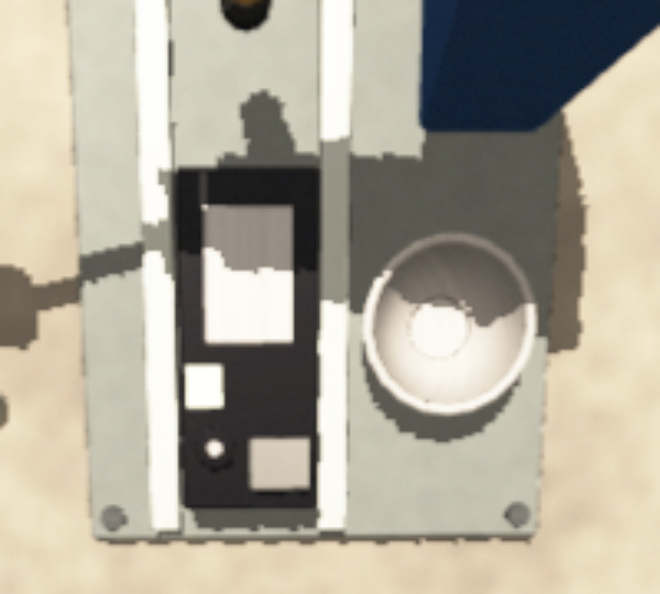

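```bash
python3 - <<'E'
from h import *
o=np.load("pics/o8.npy",allow_pickle=True).item()
f=lambda x,y,z:plane("wrist",240+x/3.3,y/3.3,z,o)
yaw=.1283;R=np.array([[np.cos(yaw),-np.sin(yaw)],[np.sin(yaw),np.cos(yaw)]]);og=np.array([.5955,-.011]);B=lambda p:np.round(R.T@(p[:2]-og),4)
print(B(f(97,540,.012)),B(f(535,540,.012)),"tail",B(f(186,506,.044)),B(f(314,506,.044)),"nose",B(f(180,168,.044)),B(f(318,168,.044)),"cup",B(f(450,232,.042)),B(f(365,330,.042)))
E
```

```text
[-0.066  -0.1947] [ 0.1299 -0.1963] tail [-0.0247 -0.1763] [ 0.0279 -0.1767] nose [-0.0241 -0.0484] [ 0.0284 -0.0484] cup [ 0.0802 -0.0709] [ 0.0478 -0.1073]
```

```bash
python3 -m inch '-0.2 0.3 4 0 1; -0.3 0.3 8 0 1; -0.4 0.3 12 0 1; -0.4 0.3 16 0 1; -0.5 0.3 20 0 1; -0.6 0.2 24 0 1; -0.7 0.2 26.3 0 1; -0.7 0.2 26.6 0 1; -0.7 0.2 26.6 0 1; -0.7 0.2 26.6 0 1'
python3 - <<'E'
from h import *
o=robot.get_obs();
yaw=.1283;R=np.array([[np.cos(yaw),-np.sin(yaw)],[np.sin(yaw),np.cos(yaw)]]);og=np.array([.5955,-.011]);B=lambda p:np.round(R.T@(p[:2]-og),4)
print(B(o["tool_pos"]))
for y in (-.18,-.107,-.1):
    p=R@[0.001,y]+og;go([*p,.024],yaw)
s,_=robot.snapshot("side");cv2.imwrite("pics/s9.png",cv2.resize(s[40:290,200:500],None,fx=2.4,fy=2.4))
E
```

```text
time: 13.33
tool_pos: [0.6225, -0.2134, 0.0263]
ee_rot: [3.133, -0.029, 0.124]
wrist_force: [0.3, 0.1, 0.7]
width: 0.0006
[ 0.0008 -0.2042]
t 13.33 at [ 0.6225 -0.2134  0.0263] [ 3.133 -0.029  0.124] f [0.27 0.1  0.69] w 0.0006 q [-0.42  0.39  1.36  0.01  1.36 -0.55]
MOVE cm [-0.   -2.42  0.21] spin -0.004
t 13.33 at [ 0.6225 -0.2134  0.0263] [ 3.133 -0.029  0.124] f [0.27 0.1  0.69] w 0.0006 q [-0.42  0.39  1.36  0.01  1.36 -0.55]
MOVE cm [-0.03 -9.72  0.14] spin -0.004
t 13.33 at [ 0.6225 -0.2134  0.0263] [ 3.133 -0.029  0.124] f [0.27 0.1  0.69] w 0.0006 q [-0.42  0.39  1.36  0.01  1.36 -0.55]
MOVE cm [ -0.03 -10.42   0.14] spin -0.004
```

View pics/s9.png

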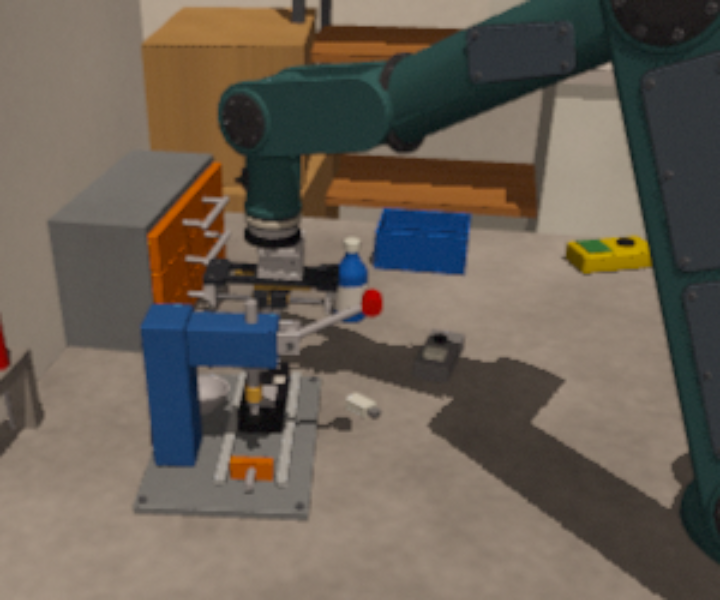

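```bash
python3 -m inch '0 -0.7 0.1 0 1; 0 -1.4 0.2 0 1; 0 -2.1 0.2 0 1; 0 -2.8 0.2 0 1; 0 -3.4 0.2 0 1; 0 -4 0.2 0 1; 0 -4.6 0.2 0 1; 0 -5.2 0.2 0 1; 0 -5.8 0.2 0 1; 0 -6.4 0.2 0 1; 0 -7 0.2 0 1; 0 -7.5 0.2 0 1; 0 -8 0.2 0 1; 0 -8.4 0.2 0 1; 0 -8.7 0.2 0 1; 0 -8.9 0.2 0 1; 0 -8.9 0.2 0 1'
python3 - <<'E'
from h import *
o=robot.get_obs();go(o["tool_pos"])
im,_=robot.snapshot("wrist");cv2.imwrite("pics/w10.png",im)
s,_=robot.snapshot("side");cv2.imwrite("pics/s10.png",cv2.resize(s[120:270,220:420],None,fx=4,fy=4))
yaw=.1283;R=np.array([[np.cos(yaw),-np.sin(yaw)],[np.sin(yaw),np.cos(yaw)]]);og=np.array([.5955,-.011]);B=lambda p:np.round(R.T@(p[:2]-og),4)
print(B(o["tool_pos"]))
E
```

```text
time: 14.8
tool_pos: [0.612, -0.1247, 0.0244]
ee_rot: [3.133, -0.03, 0.125]
wrist_force: [1.0, -1.8, 1.3]
width: 0.0008
t 14.8 at [ 0.612  -0.1247  0.0244] [ 3.133 -0.03   0.125] f [ 1.01 -1.77  1.32] w 0.0008 q [-0.29  0.32  1.46  0.    1.33 -0.42]
MOVE cm [0. 0. 0.] spin 0
[ 0.0019 -0.1148]
```

View pics/s10.png

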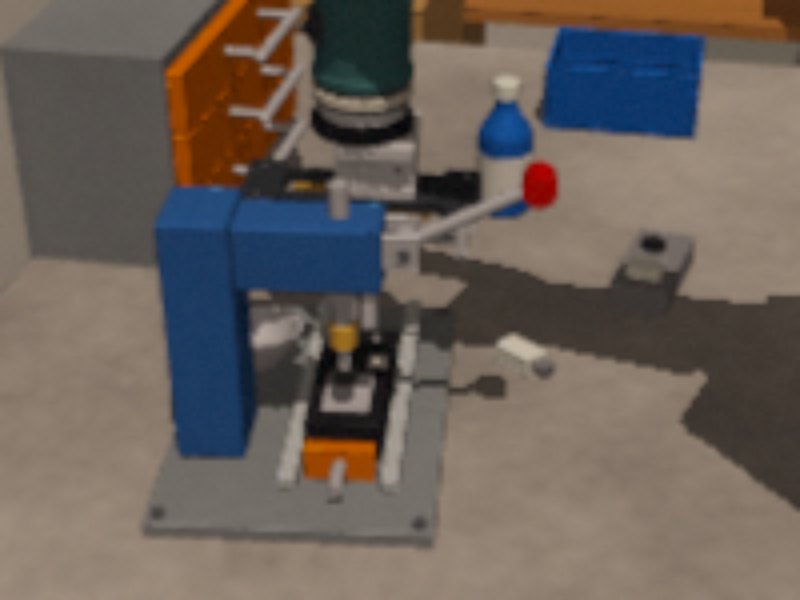

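View pics/w10.png

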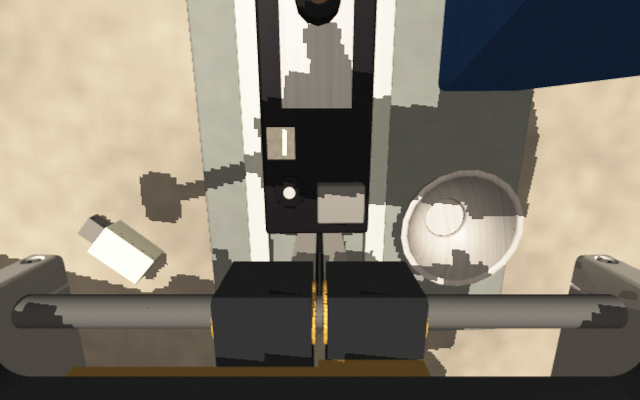

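```bash
python3 -m inch '0 -0.3 0 0 1; 0 -0.6 0 0 1; 0 -0.8 0 0 1; 0 -0.8 0 0 1'; python3 -m inch '0 -0.2 0 0 1; 0 -0.4 0 0 1; 0 -0.4 0 0 1'
```

```text
time: 15.23
tool_pos: [0.6108, -0.1162, 0.0239]
ee_rot: [3.134, -0.03, 0.125]
wrist_force: [0.6, -2.8, 1.9]
width: 0.0002
time: 15.48
tool_pos: [0.6102, -0.1118, 0.0238]
ee_rot: [3.134, -0.03, 0.125]
wrist_force: [-0.3, -1.7, 1.6]
width: 0.0002
```

```bash
python3 -m inch '0 -0.2 0 0 1; 0 -0.3 0 0 1; 0 -0.3 0 0 1'; python3 -m inch '0 -0.2 0 0 1; 0 -0.3 0 0 1; 0 -0.3 0 0 1';  python3 -m inch '0 -0.2 0 0 1; 0 -0.3 0 0 1; 0 -0.3 0 0 1'
```

```text
time: 15.73
tool_pos: [0.6106, -0.1116, 0.0239]
ee_rot: [3.129, -0.031, 0.125]
wrist_force: [2.7, -10.3, 0.3]
width: 0.0005
time: 15.98
tool_pos: [0.6108, -0.1117, 0.024]
ee_rot: [3.123, -0.032, 0.124]
wrist_force: [1.2, -9.1, 0.1]
width: 0.0005
time: 16.23
tool_pos: [0.6108, -0.1118, 0.024]
ee_rot: [3.117, -0.032, 0.124]
wrist_force: [1.9, -10.0, 1.3]
width: 0.0003
```

```bash
python3 - <<'E'
from h import *
s,_=robot.snapshot("side");cv2.imwrite("pics/s11.png",cv2.resize(s[170:250,270:350],None,fx=7,fy=7))
E
```

```text
(no output)
```

View pics/s11.png

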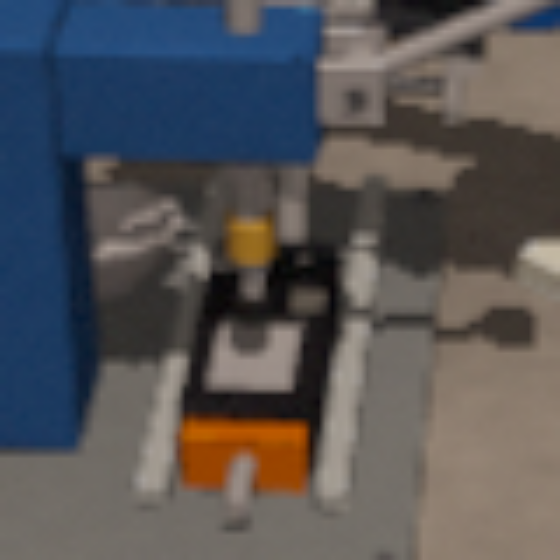

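```bash
python3 -m inch '0 0.5 0 0 1; 0 1.5 0 0 1; 0 3 0 0 1; 0 5 -3 0 1; 0 7 -7 0 1; 0 7 -11 0 1; 0 7 -15 0 1; 0 7 -19 0 1; 0 7 -23 0 1; 0 7 -27 0 1; 0 7 -28 0 1; 0 7 -28 0 1'
python3 - <<'E'
from h import *
s,_=robot.snapshot("side");red=lambda im:mask(im,(0,150,60),(6,255,255))|mask(im,(174,150,60),(180,255,255))
print(cen(red(s),(335,150,375,205)))
go([.4645,-.0275,.29],.1283-np.pi/2)
im,_=robot.snapshot("wrist");cv2.imwrite("pics/w12.png",im)
E
```

```text
time: 17.28
tool_pos: [0.6108, -0.1764, 0.3107]
ee_rot: [3.114, -0.04, 0.124]
wrist_force: [0.4, 0.0, -0.2]
width: 0.0007
(np.float64(354.55), np.float64(165.75), 80, np.int64(351), np.int64(358), np.int64(160), np.int64(171))
t 17.33 at [ 0.61   -0.1761  0.3067] [ 3.116 -0.035  0.124] f [ 0.58 -1.1   0.07] w 0.0008 q [-0.37  0.25  0.98 -0.01  1.86 -0.49]
MOVE cm [-12.66 -16.57   0.81] spin 1.566
```

View pics/w12.png

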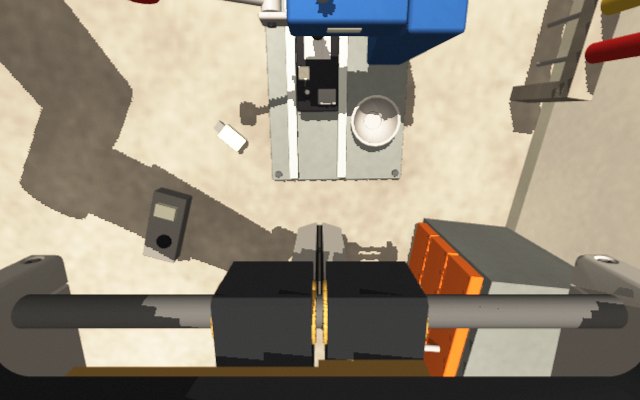

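```bash
python3 -m inch '-3 -4 0 0.12 1; -6 -8 0 0.24 1; -9 -12 0 0.36 1; -12 -15 0 0.48 1; -12.7 -16.6 0 0.6 1; -12.7 -16.6 0 0.72 1; -12.7 -16.6 0.5 0.84 1; -12.7 -16.6 0.5 0.96 1; -12.7 -16.6 0.8 1.08 1; -12.7 -16.6 0.8 1.2 1; -12.7 -16.6 0.8 1.32 1; -12.7 -16.6 0.8 1.44 1; -12.7 -16.6 0.8 1.57 1; -12.7 -16.6 0.8 1.57 1; -12.7 -16.6 0.8 1.57 1; -12.7 -16.6 0.8 1.57 1'
python3 - <<'E'
from h import *
go([.463,-.0275,.245],.1283-np.pi/2)
im,_=robot.snapshot("wrist");cv2.imwrite("pics/w13.png",im)
E
```

```text
time: 18.72
tool_pos: [0.4627, -0.0268, 0.286]
ee_rot: [-3.115, -0.022, -1.444]
wrist_force: [0.0, -0.4, 0.2]
width: 0.0004
t 18.72 at [ 0.4627 -0.0268  0.286 ] [-3.115 -0.022 -1.444] f [ 0.03 -0.36  0.24] w 0.0004 q [-0.17 -0.13  1.43 -0.01  1.81  1.27]
MOVE cm [-0.02  0.09  4.1 ] spin -0.002
```

View pics/w13.png

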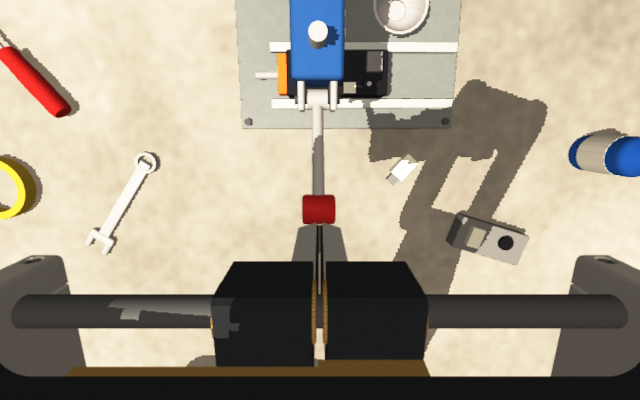

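```bash
python3 -m inch '0 0.1 3 0 1; 0 0.1 4.2 0 1; 0 0.1 4.7 0 1; 0 0.2 5.1 0 1; 0 0.3 5.4 0 1; 0 0.4 5.7 0 1; 0 0.5 6 0 1; 0 0.6 6.2 0 1; 0 0.7 6.4 0 1; 0 0.7 6.6 0 1'
python3 -m inch '0 0 0.1 0 1; 0 0.1 0.2 0 1; 0 0.1 0.3 0 1'
```

```text
time: 19.6
tool_pos: [0.4567, -0.0286, 0.2244]
ee_rot: [-3.113, -0.022, -1.444]
wrist_force: [-11.5, 1.6, 12.7]
width: 0.0006
time: 19.85
tool_pos: [0.4564, -0.0289, 0.2235]
ee_rot: [-3.11, -0.024, -1.444]
wrist_force: [-2.2, 1.2, 8.3]
width: 0.0005
```

```bash
python3 -m inch '0 0 0.2 0 1; 0 0.1 0.4 0 1; 0 0.1 0.5 0 1; 0 0.2 0.6 0 1; 0 0.2 0.7 0 1; 0 0.2 0.8 0 1'
python3 -m inch '0 0 0.2 0 1; 0 0.1 0.4 0 1; 0 0.1 0.5 0 1; 0 0.1 0.6 0 1; 0 0.1 0.7 0 1; 0 0.1 0.8 0 1'
python3 - <<'E'
from h import *
s,_=robot.snapshot("side");cv2.imwrite("pics/s14.png",cv2.resize(s[140:260,270:390],None,fx=5,fy=5))
im,_=robot.snapshot("wrist");cv2.imwrite("pics/w14.png",im)
E
```

```text
time: 20.35
tool_pos: [0.454, -0.0293, 0.2177]
ee_rot: [-3.11, -0.024, -1.444]
wrist_force: [-6.9, -0.1, 10.8]
width: 0.0004
time: 20.85
tool_pos: [0.4517, -0.0296, 0.2115]
ee_rot: [-3.113, -0.024, -1.444]
wrist_force: [-9.0, 0.8, 10.6]
width: 0.0006
```

View pics/s14.png

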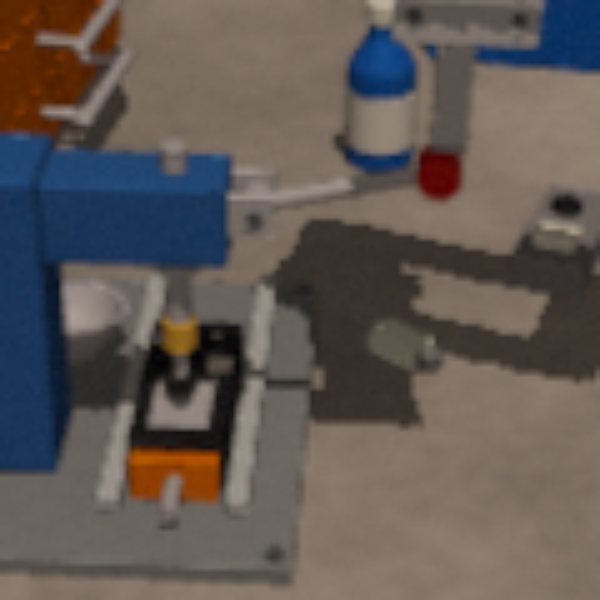

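View pics/w14.png

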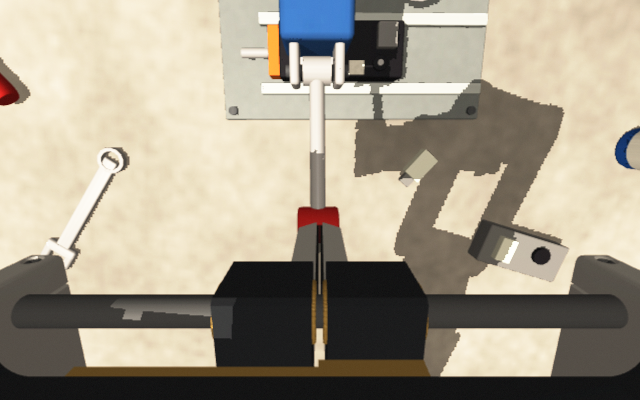

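```bash
cat >T.py <<'E'
from h import *
o=robot.get_obs();p=o["tool_pos"];f=o["wrist_force"];yaw=.1283
R=np.array([[np.cos(yaw),-np.sin(yaw)],[np.sin(yaw),np.cos(yaw)]]);b=R.T@(p[:2]-[.5955,-.011]);fb=R.T@f[:2]
zk=p[2]-.012;a=np.arcsin((zk-.177)/.1);T=f[2]*.1*np.cos(a)+fb[0]*(p[2]-.177)
print("t %.2f z %.4f lever %.3f bedx %.4f (knob %.4f) F %s T %.3f footF %.1f"%(o["time"],p[2],a+.45,b[0],-.044-.1*np.cos(a),np.round([*fb,f[2]],1),T,(T-.75)/.04))
E
python3 T.py
python3 -m inch '0 0 0.2 0 1; 0 0.1 0.4 0 1; 0 0.1 0.5 0 1; 0 0.15 0.6 0 1'>/dev/null; python3 T.py
python3 -m inch '0 0 0.2 0 1; 0 0.1 0.4 0 1; 0 0.1 0.5 0 1; 0 0.15 0.6 0 1'>/dev/null; python3 T.py
```

```text
t 20.95 z 0.2113 lever 0.674 bedx -0.1452 (knob -0.1415) F [-7.7  1.3  8.9] T 0.601 footF -3.7
t 21.28 z 0.2071 lever 0.632 bedx -0.1467 (knob -0.1424) F [-3.7  1.4  7.9] T 0.661 footF -2.2
t 21.62 z 0.2029 lever 0.590 bedx -0.1479 (knob -0.1430) F [-2.8  1.7  7.5] T 0.667 footF -2.1
```

```bash
python3 -m inch '0 0 0.2 0 1; 0 0 0.4 0 1; 0 0.05 0.5 0 1; 0 0.1 0.6 0 1'>/dev/null; python3 T.py
python3 -m inch '0 0 0.2 0 1; 0 0 0.4 0 1; 0 0 0.5 0 1; 0 0 0.6 0 1'>/dev/null; python3 T.py
python3 - <<'E'
from h import *
s,_=robot.snapshot("side");cv2.imwrite("pics/s15.png",cv2.resize(s[140:260,270:390],None,fx=5,fy=5))
E
```

```text
t 21.95 z 0.1986 lever 0.546 bedx -0.1489 (knob -0.1435) F [-4.   0.7  8. ] T 0.714 footF -0.9
t 22.28 z 0.1940 lever 0.500 bedx -0.1497 (knob -0.1439) F [-5.8  1.7  7.8] T 0.683 footF -1.7
```

View pics/s15.png

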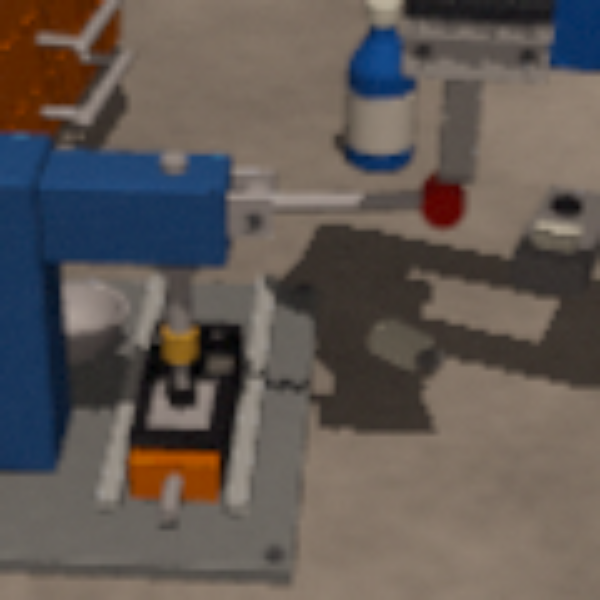

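```bash
for i in 1; do :; done
python3 -m inch '0 -0.05 0.2 0 1; 0 -0.05 0.35 0 1; 0 -0.1 0.45 0 1; 0 -0.1 0.5 0 1'>/dev/null; python3 T.py
python3 -m inch '0 -0.05 0.2 0 1; 0 -0.05 0.35 0 1; 0 -0.1 0.45 0 1; 0 -0.1 0.5 0 1'>/dev/null; python3 T.py
```

```text
t 22.67 z 0.1897 lever 0.457 bedx -0.1502 (knob -0.1440) F [-7.1  1.2  7.4] T 0.651 footF -2.5
t 23.00 z 0.1856 lever 0.416 bedx -0.1507 (knob -0.1439) F [-6.5  0.5  6.7] T 0.610 footF -3.5
```

```bash

python3 -m inch '0 0 -0.5 0 1; 0 -0.3 -0.8 0 1; 0 -0.7 -0.8 0 1; 0 -0.8 -0.8 0 1; 0 -0.8 -0.8 0 1'; python3 T.py
python3 - <<'E'
from h import *
s,_=robot.snapshot("side");cv2.imwrite("pics/s16.png",cv2.resize(s[140:260,270:390],None,fx=5,fy=5))
o=robot.get_obs();im,_=robot.snapshot("wrist");cv2.imwrite("pics/w16.png",im)
red=lambda im:mask(im,(0,150,60),(6,255,255))|mask(im,(174,150,60),(180,255,255))
print(cen(red(s),(335,150,375,205)),s.shape)
t,_=robot.snapshot("top")
kt=cen(red(t),(308,210,332,240));ks=cen(red(s),(335,150,375,205));print(kt[:3],"knob",tri(ray("top",*kt[:2]),ray("side",*ks[:2])))
E
```

```text
time: 23.42
tool_pos: [0.4543, -0.0291, 0.1935]
ee_rot: [-3.119, -0.024, -1.442]
wrist_force: [0.4, 0.7, -0.0]
width: 0.0004
t 23.42 z 0.1935 lever 0.495 bedx -0.1424 (knob -0.1439) F [ 0.5  0.6 -0. ] T 0.005 footF -18.6
(np.float64(357.83098591549293), np.float64(182.46478873239437), 71, np.int64(354), np.int64(361), np.int64(177), np.int64(188)) (400, 640, 3)h.py:24: RuntimeWarning: Mean of empty slice.
  ys,xs=np.nonzero(mm);return xs.mean(),ys.mean(),len(xs),xs.min(),xs.max(),ys.min(),ys.max()
  ret = ret.dtype.type(ret / rcount)
Traceback (most recent call last):
  File "h.py", line 24, in cen
    ys,xs=np.nonzero(mm);return xs.mean(),ys.mean(),len(xs),xs.min(),xs.max(),ys.min(),ys.max()
                                                            ~~~~~~^^
ValueError: zero-size array to reduction operation minimum which has no identity
```

View pics/s16.png

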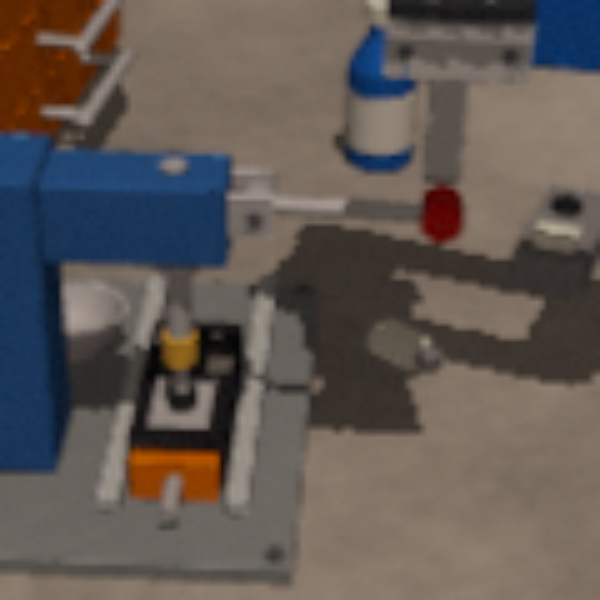

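View pics/w16.png

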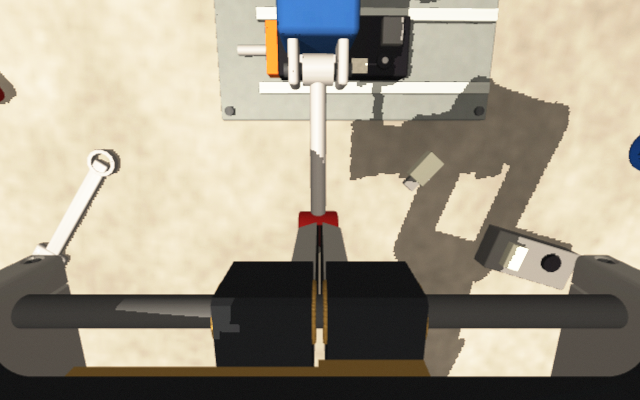

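```bash

python3 -m inch '0 0 0.5 0 1; 0 -0.05 0.8 0 1; 0 -0.1 1.0 0 1; 0 -0.1 1.15 0 1; 0 -0.15 1.25 0 1'>/dev/null; python3 T.py
python3 -m inch '0 0 0.15 0 1; 0 -0.05 0.25 0 1; 0 -0.1 0.35 0 1; 0 -0.1 0.45 0 1'>/dev/null; python3 T.py
```

```text
t 23.98 z 0.1819 lever 0.379 bedx -0.1425 (knob -0.1437) F [-6.7  0.9  7.7] T 0.740 footF -0.3
t 24.32 z 0.1787 lever 0.347 bedx -0.1426 (knob -0.1435) F [-5.2  0.7  8.6] T 0.849 footF 2.5
```

```bash

python3 -m inch '0 0 0.15 0 1; 0 -0.05 0.25 0 1; 0 -0.05 0.3 0 1; 0 -0.05 0.35 0 1'>/dev/null; python3 T.py
python3 - <<'E'
from h import *
s,_=robot.snapshot("side");cv2.imwrite("pics/s17.png",cv2.resize(s[190:250,285:345],None,fx=10,fy=10,interpolation=2))
E
```

```text
t 24.65 z 0.1770 lever 0.329 bedx -0.1427 (knob -0.1433) F [-4.7  1.3  9.5] T 0.945 footF 4.9
```

View pics/s17.png

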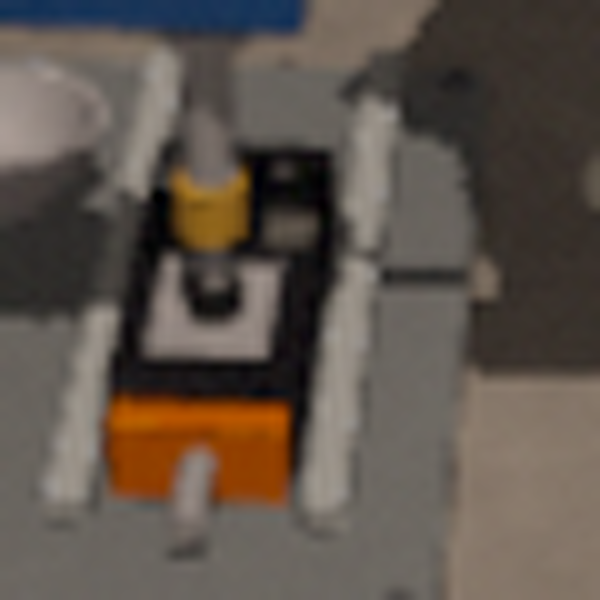

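```bash

python3 -m inch '0 0 0.15 0 1; 0 -0.05 0.25 0 1; 0 -0.05 0.32 0 1; 0 -0.05 0.4 0 1'>/dev/null; python3 T.py
python3 -m inch '0 0 0.15 0 1; 0 -0.05 0.25 0 1; 0 -0.05 0.3 0 1; 0 -0.05 0.35 0 1'>/dev/null; python3 T.py
```

```text
t 25.03 z 0.1748 lever 0.308 bedx -0.1426 (knob -0.1430) F [-5.3  1.5 10.2] T 1.018 footF 6.7
t 25.37 z 0.1734 lever 0.293 bedx -0.1426 (knob -0.1428) F [-4.6  1.6 10.1] T 1.013 footF 6.6
```

```bash

python3 -m inch '0 0 0.15 0 1; 0 -0.05 0.25 0 1; 0 -0.05 0.3 0 1; 0 -0.05 0.37 0 1'>/dev/null; python3 T.py
```

```text
t 25.70 z 0.1718 lever 0.277 bedx -0.1425 (knob -0.1425) F [-5.   2.8 10.7] T 1.081 footF 8.3
```

```bash

python3 -m inch '0 0 -1 0 1; 0 0 -3 0 1; 0 0 -6 0 1; 0 0 -9 0 1; 0 0 -10 0 1; 0 0 -10 0 1; 0 0 -10 0 1'
python3 - <<'E'
from h import *
s,_=robot.snapshot("side");cv2.imwrite("pics/s18.png",cv2.resize(s[140:260,270:390],None,fx=5,fy=5,interpolation=2))
o=robot.get_obs();im,_=robot.snapshot("wrist");cv2.imwrite("pics/w18.png",im)
t,_=robot.snapshot("top")
red=lambda im:mask(im,(0,150,60),(6,255,255))|mask(im,(174,150,60),(180,255,255))
kw=cen(red(im),(270,150,370,245));ks=cen(red(s),(335,150,375,205));print(kw,"knob",tri(ray("wrist",*kw[:2],o),ray("side",*ks[:2])))
E
```

```text
time: 26.28
tool_pos: [0.4521, -0.027, 0.2712]
ee_rot: [-3.123, -0.025, -1.443]
wrist_force: [-0.6, -0.3, -0.3]
width: 0.0004
(np.float64(318.35748792270533), np.float64(194.18035426731078), 621, np.int64(305), np.int64(332), np.int64(182), np.int64(206)) knob (array([ 0.45363842, -0.02839095,  0.15859744]), [np.float64(2.1705067027281708e-05), np.float64(2.1705067026736083e-05)])
```

View pics/s18.png

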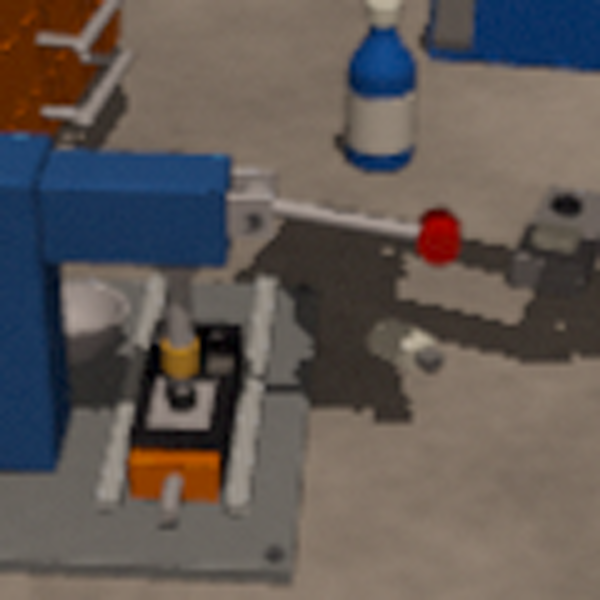

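View pics/w18.png

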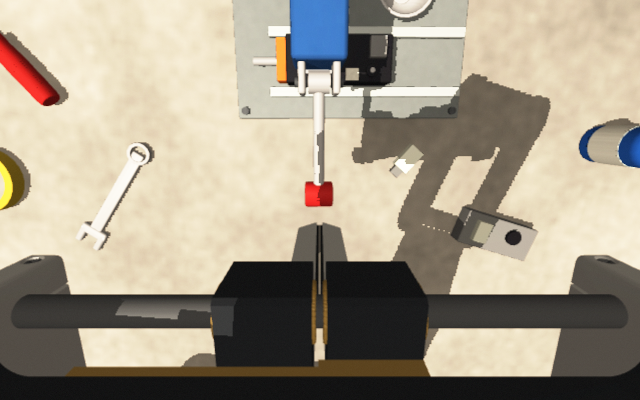

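```bash
python3 - <<'E'
from bench import robot
print(robot.close_job())
E
```

```text
the job is handed in; nothing more can be done
None
```

I raised the lever, pushed the unit home and clamped it with the foot at about 10 N. I handed the job in at about 26.4 s of the 72 s allowed; it reported no verdict.

- **Lever up:** I pinched the knob and raised it. My camera checks then put it lower than expected (lever about 0.85 to 0.9), so I gripped it again and pushed. It met the hard stop, and the force climbed to 17 N with almost no movement. The cameras still read about 0.9 rad rather than 0.95, a disagreement of a few millimetres at the knob that I did not resolve.
- **Unit home:** I pushed the tail with closed fingers against about 2 N of sliding drag. It then stopped dead at 10 N, at the position I had calculated for the stop. The side view shows its front end against the orange stop. I took no separate measurement of the gap.
- **Clamping:** I pressed the knob down with closed fingers, lifting once to re-centre when they drifted outward. The foot met the unit at about 0.385 rad. I stopped at about 0.277 rad, where the hinge torque gave 10.0 N and the lever travel gave 9.6 N. Both figures rest on my estimate of the hinge friction (about 0.68 N m), so I would allow 1 to 2 N either way.
- **After letting go:** The arm was 10 cm clear with no load on the wrist. The knob measured 0.159 m high against 0.160 m expected, so the lever stayed put. The other things on the bench look unmoved in the pictures; I did not measure them.

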